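# Load the dressing stick under the lip of its holder

### The job

Load the long square dressing stick into the holder screwed to the bench: tilt it, tuck one end in under the holder's overhanging lip, then lower the other end so that the stick lies flat on the floor of the pocket, and let go. Leave the short flat stick and the chuck key where they are.

Things in the scene. Friction and masses are not known exactly. Their poses are not given: they have to be found in the camera images.
- long_stick_mid (a point): Centre of the long square dressing stick, a loose straight grey abrasive bar 20 x 100 x 20 mm (x, y, z), about 70 g. It lies on the bench, so this point is 10 mm above the bench. Its y axis runs along the 100 mm length, z is up; both ends are alike, so either end may go under the lip. Grip it across its 20 mm width.
- holder: Aluminium dressing-stick holder fixed to the bench, 168 x 46 x 44 mm. Origin: centre of its underside, on the bench; z up, +x towards the end with the lip. Base 8 mm thick, x -84 to 84 mm, a 5 mm high screw head on it at each end. A stop wall (x 56 to 66 mm) carries the lip; at the other end is a low wall (x -66 to -56 mm), its top at z = 24 mm.
- pocket (a point): Centre of the pocket floor, 8 mm above the bench, axes as the holder. The pocket is 112 mm long (x) and 30 mm wide (y). Its cheeks, 8 mm thick and 12 mm high above the floor, stand only at the ends (x 30 to 56 and -56 to -34 mm); between them the sides are open down to the base, for the fingers.
- lip (a point): Middle of the lower free edge of the dark steel lip, axes as the holder; it is 32 mm from the pocket's centre along +x and 30 mm above the pocket floor. From here the lip overhangs the pocket for 24 mm to the stop wall; it is 6 mm thick, with screw heads 2.5 mm high on top. Lip to low wall leaves an 88 mm opening, too short for the stick laid flat.
- short_stick: Bystander: the short flat dressing stick, loose, brown, 25 x 75 x 12 mm (y along its length). Origin: centre of its underside, on the bench. Either stick may lie on either spot.
- chuck_key: Bystander: T-shaped steel chuck key lying on the bench, loose, 66 x 72 x 18 mm. Origin: centre of its underside, on the bench.

How it is judged:
By the outcome, as a careful person would: the job done as asked, in the order asked, and still so for the second after the job is handed in, with the robot touching nothing.
It also fails if it takes over 42 s, if anything falls off the work surface, if the arm or the gripper's body presses on something with over 40 N, if the wrist force passes 120 N, or if a joint passes its speed limit or range.

### The arm

A 7-joint arm with a two-finger parallel gripper is mounted at the origin on a cart in front of the work surface, level with it; the furniture and walls round the work are solid. World frame = base frame: x ahead of the robot, y to its left, z up, the work surface at z = 0. Lengths are in mm, angles in rad, forces in N, time in s.
With the tool pointing down it reaches from about 425 to 950 mm from the base axis. Payload 4.7 kg.
Tool frame: the origin (TCP) lies on the centre line of the jaws, within the pads' length; the fingertips stand arm.nose_length ahead of it and the grasp point (between the pads) is the TCP (arm.nose_length is the distance from the TCP to the fingertips, in mm); z points along the fingers, y is the line along which they close (so a half turn about z gives the same grasp; the last joint's range is limited). The gripper opens to 85 mm and grips with 20 to 120 N. Pads are 22 mm wide; open, the fingers measure 114 mm over their backs; the gripper's body (76 mm by 85 mm) begins 54 mm behind the grasp point. The pads swing forward as they close: fully open they stand 13 mm farther back than shut.
Start: joints at [1.226, 0.469, -0.049, 1.532, 0.024, 1.141, -0.082], TCP at [209.685, -641.622, 250.335] pointing down, gripper open.
Joint ranges: [-2.59, 2.59], [-0.33, 1.99], [-1.39, 1.29], [0.1, 2.45], [-1.04, 4.18], [0.21, 1.99], [-2.66, 2.66]. Speed limits (rad/s): [2.57, 2.57, 3.14, 3.14, 3.14, 3.14, 3.14].

### API

Orientations are given as a rotation vector (axis times angle).
In Python, from rig import arm gives the robot as it stands.
- The arm moves only by the tool send_rows, never from a script. Its argument "deltas" is a list that holds one entry, the list of rows, each a list of 7 numbers: the turn, a rotation vector about the world's x, y, z each as a share of pi rad, from -1 to 1, then the shift along the world's x, y, z each as a share of 250 mm, from -1 to 1, then the gripper's target within -1 to 1 (fully open at 1, half-way at 0, shut at -1). A call has 1 to 10 rows; each row is the pose to reach, as a shift and turn from the pose commanded when the call began, turning the shorter way round; what a row does not reach only later rows make up. A row lasts 1/10 s, in which the tool goes at most 50 mm and 8.59 degrees, less where a joint would pass 70% of its speed; a pose out of reach is approached as far as the arm can. A call with a number of a shift or a turn outside -1 to 1 is refused whole. A call with a gripper value outside its range is refused whole. The fingers move at their own pace and stop on an object; "squeeze" is the grip in N (left out, the last holds). Time passes only in rows, so rows that repeat a pose let the fingers close. It gives the time, the measured TCP pose, the force, the opening and the grip force at its end, in the units of the state.
- arm.read_state(): the state, without advancing time (a new reading comes with each control period).
- arm.grab_frame(name): name is "scene" or "top"; returns the picture (480x640x3 uint8, blue, green, red); there is no depth.
- arm.camera_info(name): a dict with "vfov" (degrees; the focal length in pixels is half the picture's height over the tangent of half this angle, whatever the lens; pixels are square), "cx", "cy" (the principal point, pixels), "T" (4x4, takes a point from camera to world coordinates). Camera axes: x right, y down, z forward; pixel columns grow to the right and rows downward; lengths in mm; the calibration is good to about 2 mm. A picture is of the moment at which its call begins. camera_info takes no time and is no camera call.
- arm.close_job(): hands the job in; it is judged then, once.
The state is a dict: "t": time; "joints": joint angles; "joint_vel": joint speeds; "joint_torque": joint torques, N m; "position": TCP position; "orientation": TCP orientation; "contact_force": force on the tool from outside, world axes, zero at the start; "ft_torque": the same for the moment, N m; "gripper_width": finger opening in mm; "finger_force": force on a finger pad.
Only numpy, scipy, OpenCV 4.12 (cv2) and the standard library are available. Lean on these libraries where they do the work, as an engineer would, in place of code of your own. Each camera call takes 0.05 s, during which the arm holds its last target. There are 200 camera calls.

## Working session

There is one attempt and no reset: what is moved stays moved. The work goes in short steps, Python scripts to look and compute and a tool call to move; the robot and the scene stay as the last step left them, time stands still between calls to the robot, and variables do not carry over. Pictures are saved under pics/ and viewed, at most 10 in all, crops included, and the job is handed in when it is done.

Besides the shell and the picture viewer there is one more tool, called after "Emit:" as name(argument=value, ...), one argument or row to a line, values as JSON. send_rows: Moves the arm, as the interface text tells. Its arguments: {"type":"object","properties":{"deltas":{"type":"array","items":{"type":"array","items":{"type":"array","items":{"type":"number","minimum":-1,"maximum":1}}}},"squeeze":{"type":"number"}},"required":["deltas"]}

```bash
mkdir -p pics; python3 - <<'E'
from rig import arm
import cv2,numpy as np
for n in("scene","top"):
    cv2.imwrite(f"pics/{n}0.png",arm.grab_frame(n)); c=arm.camera_info(n); print(n,c["vfov"],c["cx"],c["cy"],np.round(c["T"],4).tolist(),[k for k in c])
print(arm.nose_length,arm.read_state())
E
```

```text
scene 46.3359846999478 327.058561735087 238.2870038680762 [[-0.5275, -0.5779, 0.6227, 30.45], [-0.8493, 0.3412, -0.4028, 452.8835], [0.0203, -0.7414, -0.6708, 639.7778], [0.0, 0.0, 0.0, 1.0]] ['vfov', 'cx', 'cy', 'T']
top 44.12334682874873 318.29073491705856 237.76471798685282 [[-0.1425, -0.9649, 0.2204, 381.3015], [-0.9898, 0.1399, -0.0276, 112.7373], [-0.0042, -0.2221, -0.975, 1002.8191], [0.0, 0.0, 0.0, 1.0]] ['vfov', 'cx', 'cy', 'T']
19.0 {'t': 0.1, 'joints': array([ 1.22613495,  0.46935861, -0.04860755,  1.53357189,  0.02411444,
        1.14100972, -0.08233411]), 'joint_vel': array([ 2.53434383e-05, -9.27621539e-04,  8.75039426e-04, -2.50996441e-03,
        2.09077031e-04,  4.54114227e-04,  1.20395838e-03]), 'joint_torque': array([ 9.25370950e-04, -5.11518824e+01, -4.68946912e-02, -2.38393199e+01,
        1.07448184e-02,  4.36426009e-03, -2.38905216e-05]), 'position': array([ 209.47910925, -641.15340353,  249.36893657]), 'orientation': array([-3.10081097e+00, -4.93686025e-01,  5.41782602e-04]), 'contact_force': array([-0.19031123,  0.15949366, -0.26606557]), 'ft_torque': array([ 0.08036991, -0.03542239,  0.02578142]), 'finger_force': 0.0, 'gripper_width': 85.99958908842324}
```

View pics/scene0.png

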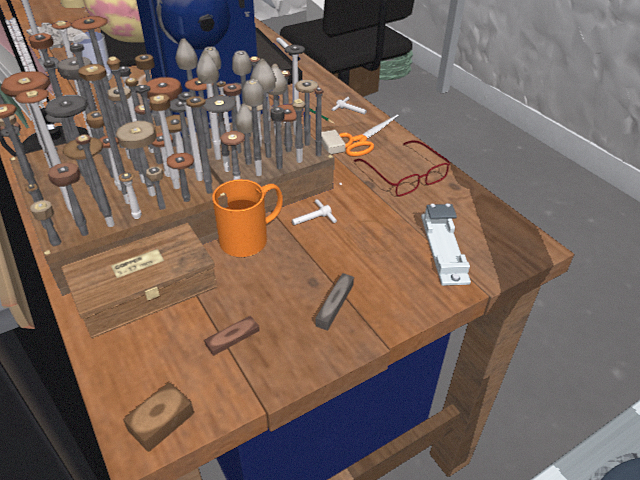

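View pics/top0.png

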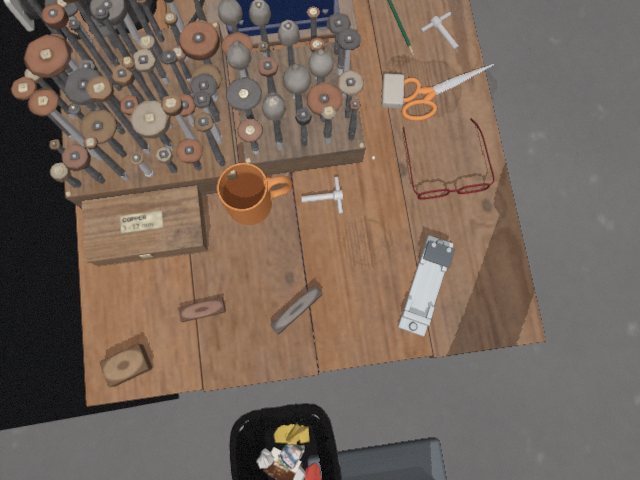

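The long stick is at about (297,309) in top and (334,300) in scene. The holder is at about (428,285) in top, with the dark lip at the far end (438,252). Next I'll enlarge both.

```bash
python3 - <<'E'
import cv2
a=cv2.imread("pics/top0.png")[225:345,265:465]; cv2.imwrite("pics/topc.png",cv2.resize(a,None,fx=4,fy=4,interpolation=cv2.INTER_CUBIC))
a=cv2.imread("pics/scene0.png")[195:335,300:480]; cv2.imwrite("pics/scenec.png",cv2.resize(a,None,fx=4,fy=4,interpolation=cv2.INTER_CUBIC))
E
```

```text
(no output)
```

View pics/topc.png

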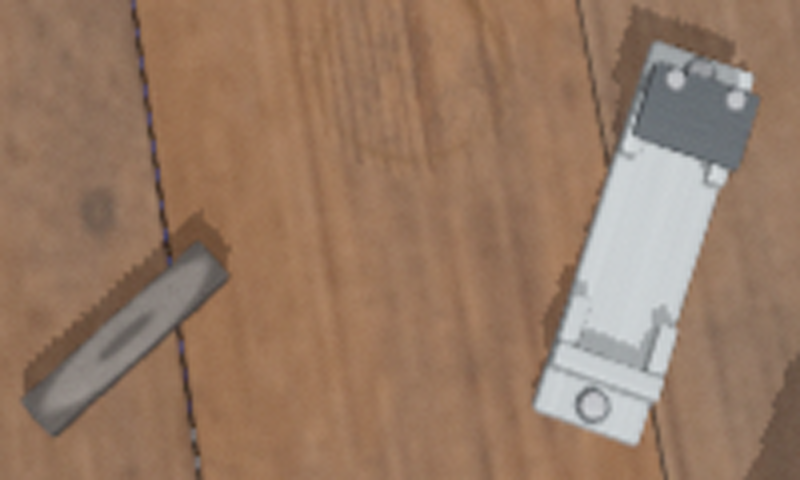

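View pics/scenec.png

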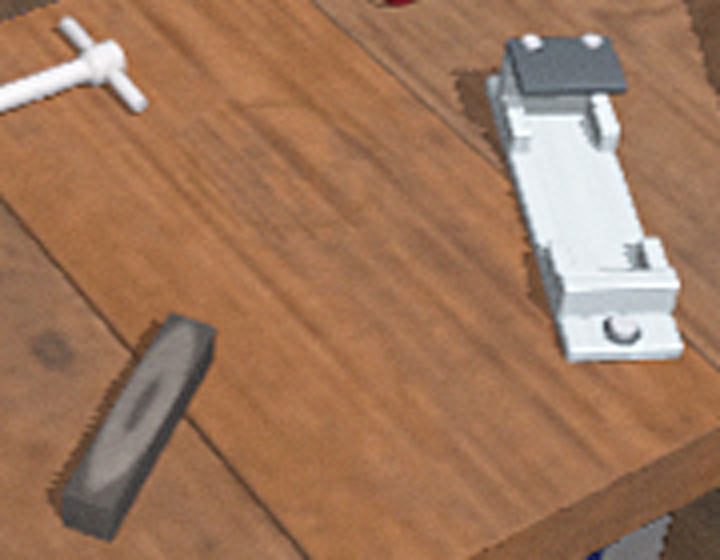

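```bash
cat > h.py <<'E'
from rig import arm
import numpy as np
from scipy.optimize import least_squares
CI={n:arm.camera_info(n) for n in("scene","top")}
def proj(n,P):
    c=CI[n];T=np.array(c["T"]);f=240/np.tan(np.radians(c["vfov"]/2))
    p=(np.atleast_2d(P)-T[:3,3])@T[:3,:3]
    return np.c_[c["cx"]+f*p[:,0]/p[:,2],c["cy"]+f*p[:,1]/p[:,2]]
OFF={"top":(265,225),"scene":(300,195)}
def place(q,L):
    c,s=np.cos(q[2]),np.sin(q[2]);L=np.asarray(L,float)
    return np.c_[q[0]+c*L[:,0]-s*L[:,1],q[1]+s*L[:,0]+c*L[:,1],L[:,2]]
def fit(obs,q0):
    def r(q):
        o=[]
        for n,px,l in obs:
            u=(np.array(px)+.5)/4-.5+OFF[n]
            o.append(proj(n,place(q,[l]))[0]-u)
        return np.ravel(o)
    s=least_squares(r,q0,loss="soft_l1",x_scale=[100,100,1]);return s.x,r(s.x).reshape(-1,2)
E
python3 - <<'E'
from h import *
np.set_printoptions(precision=2,suppress=True)
H=[("top",(536,407),(-84,23,8)),("top",(639,439),(-84,-23,8)),("top",(655,43),(84,23,8)),("top",(752,73),(84,-23,8)),
("top",(633,133),(32,23,44)),("top",(738,170),(32,-23,44)),
("scene",(572,360),(-84,23,0)),("scene",(683,355),(-84,-23,0)),("scene",(525,95),(32,23,38)),("scene",(626,93),(32,-23,38)),("scene",(508,40),(66,23,44)),("scene",(612,37),(66,-23,44))]
S=[("top",(200,243),(50,10,20)),("top",(25,402),(-50,10,20)),
("scene",(175,316),(50,10,20)),("scene",(215,329),(50,-10,20)),("scene",(64,490),(-50,10,20)),("scene",(110,541),(-50,-10,0)),("scene",(212,353),(50,-10,0)),("top",(228,276),(50,-10,0)),("top",(55,435),(-50,-10,0))]
for o in(H,S):
  for sub in(o,[x for x in o if x[0]=="top"],[x for x in o if x[0]=="scene"]):
    q,r=fit(sub,[550,0,-.3]);print(q)
    if sub is o: print(r.tolist())
E
```

```text
[501.35 -85.61  -0.48]
[[-0.04147162797892179, -0.27283008011482934], [0.6393052535235029, 1.0285571644828906], [-0.08609261224677311, -1.8933160848852992], [1.291502777398705, -0.7372280304052197], [-0.01679570917883666, -0.4108265529959567], [0.5518577703466008, -0.5073176096162229], [-0.8135999719808069, 2.0235499119737597], [0.29993955654686033, 2.102743637024389], [-1.06008910243537, 1.691775511161353], [0.7434531412153547, 1.3170302732733319], [-0.45884377523088915, -0.11847383599192085], [0.012400068025044675, -0.17348847048538119]]
[500.69 -84.87  -0.48]
[503.74 -88.17  -0.48]
[490.66 137.89  -0.97]
[[-0.10114338723496985, -2.1540009437162553], [-1.0853110552665157, -1.147033043509282], [-1.292250030548928, -1.1507723671989538], [0.7337540086539889, -0.4688289406749391], [-0.5810322457242592, 1.0144041991205768], [0.49141003776537673, 1.7823166768606598], [0.8082610274485091, 2.4606996021544205], [0.9676212677355807, -0.08453794681253157], [0.3324877120128349, 0.41111748985093755]]
[489.57 138.13  -0.97]
[492.25 137.09  -0.97]
```

Emit:
send_rows(
  deltas=[
    [[0, 0, 0.05, 0.2, 0.2, 0, 1], [0, 0, 0.1, 0.4, 0.4, 0, 1], [0, 0, 0.15, 0.6, 0.6, 0, 1], [0, 0, 0.2, 0.75, 0.8, 0, 1], [0, 0, 0.2, 0.9, 1, 0, 1], [0, 0, 0.2, 1, 1, 0, 1], [0, 0, 0.2, 1, 1, 0, 1]],
  ],
)

```text
t: 0.8
position: [457.1, -392.8, 250.2]
orientation: [-2.798, -1.428, 0.001]
contact_force: [0.5, -1.2, 0.9]
gripper_width: 85.0
finger_force: 0.0
```

Emit:
send_rows(
  deltas=[
    [[0, 0, 0.05, 0.1, 0.2, 0, 1], [0, 0, 0.1, 0.1, 0.4, 0, 1], [0, 0, 0.15, 0.1, 0.6, 0, 1], [0, 0, 0.2, 0.1, 0.8, 0, 1], [0, 0, 0.2, 0.1, 1, 0, 1], [0, 0, 0.2, 0.1, 1, 0, 1]],
  ],
)

```text
t: 1.4
position: [481.2, -137.1, 250.6]
orientation: [-2.206, -2.235, -0.002]
contact_force: [0.1, -0.0, -0.5]
gripper_width: 85.5
finger_force: 0.0
```

Emit:
send_rows(
  deltas=[
    [[0, 0, 0.05, 0, 0.2, -0.1, 1], [0, 0, 0.1, 0, 0.4, -0.2, 1], [0, 0, 0.15, 0, 0.6, -0.3, 1], [0, 0, 0.19, 0, 0.8, -0.4, 1], [0, 0, 0.19, 0, 1, -0.4, 1], [0, 0, 0.19, 0, 1, -0.4, 1]],
  ],
)

```text
t: 2.0
position: [480.2, 109.9, 149.4]
orientation: [-1.459, -2.779, -0.002]
contact_force: [1.0, 0.1, 0.0]
gripper_width: 85.5
finger_force: 0.0
```

Emit:
send_rows(
  deltas=[
    [[0, 0, 0, 0.05, 0.08, -0.15, 1], [0, 0, 0, 0.057, 0.092, -0.3, 1], [0, 0, 0, 0.057, 0.092, -0.32, 1], [0, 0, 0, 0.057, 0.092, -0.32, 1]],
  ],
)

```text
t: 2.4
position: [494.8, 127.9, 69.5]
orientation: [-1.467, -2.775, 0.003]
contact_force: [0.3, 0.0, 1.0]
gripper_width: 85.3
finger_force: 0.0
```

```bash
python3 - <<'E'
from h import *
import cv2
from scipy.spatial.transform import Rotation as R
s=arm.read_state();p=s["position"];Rm=R.from_rotvec(s["orientation"]).as_matrix();print(p,Rm[:,1])
cv2.imwrite("pics/scene1.png",arm.grab_frame("scene"));cv2.imwrite("pics/top1.png",arm.grab_frame("top"))
a=cv2.imread("pics/scene1.png")[195:345,260:440];b=cv2.imread("pics/top1.png")[225:375,230:410]
print(proj("scene",[p,p+19*Rm[:,2]]),proj("top",[p,p+19*Rm[:,2]]))
cv2.imwrite("pics/c1.png",cv2.resize(np.hstack([a,b]),(792,330),interpolation=cv2.INTER_CUBIC))
E
```

```text
[494.80544278 127.89049805  69.50763794] [ 0.82629755  0.56322567 -0.00303179]
[[340.6914038  268.70762439]
 [340.244778   277.94132454]] [[301.01873521 301.02843757]
 [301.41936433 302.45439083]]
```

View pics/c1.png

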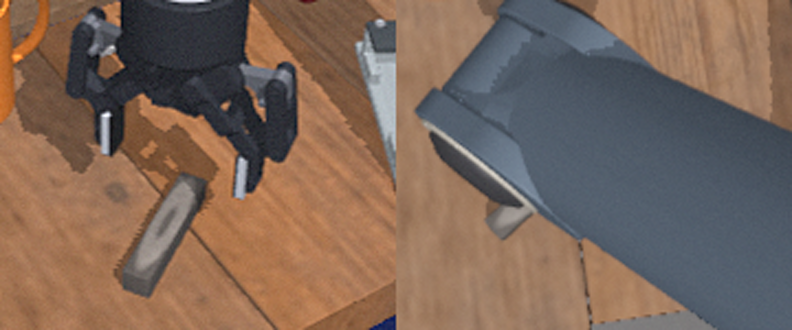

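Fingertips at about (309,263) and (370,284) in scene; they straddle the stick, whose near end is at (319,326). I'll descend partway and check whether the pose has settled.

Emit:
send_rows(
  deltas=[
    [[0, 0, 0, 0, 0, -0.06, 1], [0, 0, 0, 0, 0, -0.06, 1], [0, 0, 0, 0, 0, -0.06, 1]],
  ],
)

```text
t: 2.8
position: [495.6, 128.2, 55.5]
orientation: [1.468, 2.777, -0.0]
contact_force: [-0.2, -0.6, -0.7]
gripper_width: 85.3
finger_force: 0.0
```

Emit:
send_rows(
  deltas=[
    [[0, 0, 0, -0.004, 0.018, -0.07, 1], [0, 0, 0, -0.004, 0.018, -0.136, 1], [0, 0, 0, -0.004, 0.018, -0.136, 0], [0, 0, 0, -0.004, 0.018, -0.136, -1], [0, 0, 0, -0.004, 0.018, -0.136, -1], [0, 0, 0, -0.004, 0.018, -0.136, -1], [0, 0, 0, -0.004, 0.018, -0.136, -1], [0, 0, 0, -0.004, 0.018, -0.136, -1]],
  ],
  squeeze=45,
)

```text
t: 3.6
position: [495.3, 133.3, 22.2]
orientation: [1.467, 2.776, 0.002]
contact_force: [-0.7, -1.3, 6.4]
gripper_width: 18.9
finger_force: 45.1
```

Emit:
send_rows(
  deltas=[
    [[0, 0, 0, 0, 0, 0.12, -1], [0, 0, 0, 0, 0, 0.3, -1], [0, 0, 0.03, 0, -0.1, 0.45, -1], [0, 0, 0.07, -0.03, -0.25, 0.5, -1], [0, 0, 0.11, -0.06, -0.45, 0.5, -1], [0, 0, 0.15, -0.08, -0.65, 0.5, -1], [0, 0, 0.156, -0.08, -0.8, 0.5, -1], [0, 0, 0.156, -0.08, -0.82, 0.5, -1], [0, 0, 0.156, -0.08, -0.82, 0.5, -1], [0, 0, 0.156, -0.08, -0.82, 0.5, -1]],
  ],
)

```text
t: 4.6
position: [474.6, -70.5, 146.4]
orientation: [-0.748, -3.051, -0.001]
contact_force: [0.4, 1.3, -1.1]
gripper_width: 18.9
finger_force: 44.4
```

```bash
python3 - <<'E'
from h import *
import cv2
from scipy.spatial.transform import Rotation as R
s=arm.read_state();p=s["position"];Rm=R.from_rotvec(s["orientation"]).as_matrix();print(p,Rm,s["gripper_width"],s["contact_force"])
f=arm.grab_frame("scene");cv2.imwrite("pics/scene2.png",f)
a=f[100:300,320:520]
cv2.imwrite("pics/c2.png",cv2.resize(a,(600,600),interpolation=cv2.INTER_CUBIC))
E
```

```text
[474.63201912 -70.53880708 146.41385234] [[-8.86713051e-01  4.62320155e-01  1.99897056e-04]
 [ 4.62320149e-01  8.86712675e-01  8.44118556e-04]
 [ 2.13001769e-04  8.40907377e-04 -9.99999624e-01]] 18.947150631657426 [ 0.37054174  1.28238545 -1.07059674]
```

View pics/c2.png

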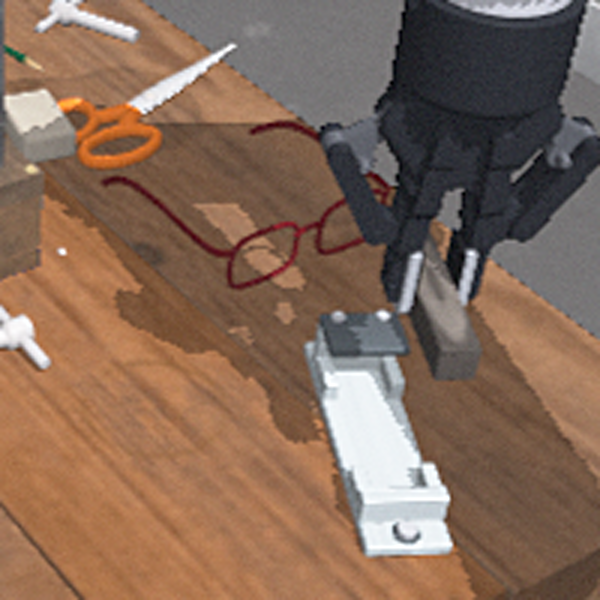

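Stick is held level, parallel to the holder; its near end's corners in the crop are at (433,350), (480,346), (438,380), (478,375). I'll use the held stick to estimate the camera bias.

```bash
python3 - <<'E'
from h import *
p=np.array([474.63,-70.54,146.41]);h=np.array([.8867,-.4623,0]);n=np.array([.4623,.8867,0]);z=np.array([0,0,1.])
O=[((433,350),1,1),((480,346),-1,1),((438,380),1,-1),((478,375),-1,-1)]
u=lambda q:np.array([320+(q[0]+.5)/3-.5,100+(q[1]+.5)/3-.5])
def r(x,full=False):
    o=[]
    for q,s,t in O:
        P=p+h*x[0]+n*(x[1]+10*s)+z*((x[2] if len(x)>2 else -12.2)+10*t)
        o.append(proj("scene",P)[0]-u(q))
    return np.ravel(o)
for x0 in([-56,0],[-56,0,-12]):
    s=least_squares(r,x0);print(s.x,r(s.x).round(2))
# holder from this picture
H=[((370,556),(-84,23,0)),((453,552),(-84,-23,0)),((322,355),(32,23,38)),((408,353),(32,-23,38)),((320,313),(66,23,44)),((400,312),(66,-23,44)),((366,518),(-66,23,8)),((452,487),(-66,-23,24)),((352,492),(-66,23,24))]
g=lambda q:np.ravel([proj("scene",place(q,[l]))[0]-u(x) for x,l in H])
s=least_squares(g,[502,-86,-.48],x_scale=[100,100,1]);print(s.x,g(s.x).round(1))
E
```

```text
[-53.23815712   0.45219351] [ 2.42 -0.95  0.82 -0.08 -1.89 -0.08 -1.39  1.11]
[-30.9482238   -9.4329407  -31.54386183] [ 2.63 -0.75  0.5   0.13 -1.59 -0.28 -1.6   0.92]
[ 5.05848384e+02 -8.80398234e+01 -4.77739619e-01] [-1.6 -0.7 -0.6 -0.6  2.1  0.1  0.4 -0.1 -0.9 -1.3 -1.2 -1.9 -2.1  0.2
 -0.4  2.2  4.2  1.7]
```

Emit:
send_rows(
  deltas=[
    [[0.015, 0.03, 0, 0.01, -0.008, -0.06, -1], [0.03, 0.06, 0, 0.02, -0.016, -0.12, -1], [0.0462, 0.0887, 0, 0.032, -0.025, -0.18, -1], [0.0462, 0.0887, 0, 0.032, -0.025, -0.224, -1], [0.0462, 0.0887, 0, 0.032, -0.025, -0.224, -1], [0.0462, 0.0887, 0, 0.032, -0.025, -0.224, -1]],
  ],
)

```text
t: 5.25
position: [482.0, -76.4, 90.8]
orientation: [-0.672, -2.754, -0.106]
contact_force: [-0.7, 0.8, -0.3]
gripper_width: 19.1
finger_force: 44.4
```

```bash
cat > st.py <<'E'
from h import *
from scipy.spatial.transform import Rotation as R
def st():
    s=arm.read_state();p=s["position"];M=R.from_rotvec(s["orientation"]).as_matrix()
    h=np.array([.8867,-.4623,0]);n=np.array([.4623,.8867,0])
    th=np.arcsin(M[2,0]) # tool x = -h side
    X=p@h-486.8;dN=p@n-155.1;a=4.5
    xe=X+(50-a)*np.cos(th)-22.2*np.sin(th); eps=p[2]-8-(50-a)*np.sin(th)-22.2*np.cos(th)
    print("t",s["t"],"p",p.round(1),"th",np.degrees(th).round(2),"yaw",np.arctan2(-M[1,0],-M[0,0]).round(4),"roll",np.degrees(M[2,1]).round(2),"X",X.round(1),"dN",dN.round(1),"xe",xe.round(1),"eps",eps.round(1),"F",s["contact_force"].round(1),"w",s["gripper_width"])
if __name__=="__main__": st()
E
python3 st.py; python3 - <<'E'
from h import *
import cv2
f=arm.grab_frame("scene")[130:310,380:560];cv2.imwrite("pics/c3.png",cv2.resize(f,(600,600),interpolation=cv2.INTER_CUBIC))
E
```

```text
t 5.25 p [482.  -76.4  90.8] th 17.98 yaw -0.479 roll -0.02 X -24.1 dN -0.0 xe 12.3 eps 47.7 F [-0.7  0.8 -0.3] w 19.140145983323357
```

View pics/c3.png

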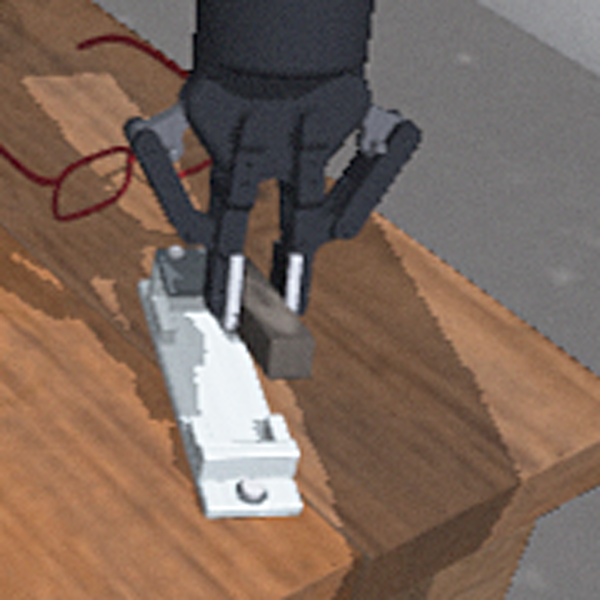

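The stick is tilted, with its lip end down and its rear end at crop (290,350), hanging above the pocket behind the lip. Lowering.

Emit:
send_rows(
  deltas=[
    [[0, 0, 0, 0, 0, -0.06, -1], [0, 0, 0, 0, 0, -0.12, -1], [0, 0, 0, 0, 0, -0.15, -1], [0, 0, 0, 0, 0, -0.165, -1], [0, 0, 0, 0, 0, -0.178, -1], [0, 0, 0, 0, 0, -0.178, -1], [0, 0, 0, 0, 0, -0.178, -1]],
  ],
)

```text
t: 6.0
position: [482.9, -78.1, 46.0]
orientation: [-0.677, -2.753, -0.107]
contact_force: [-0.2, 0.9, -0.9]
gripper_width: 18.5
finger_force: 44.4
```

```bash
python3 st.py; python3 - <<'E'
from h import *
import cv2
f=arm.grab_frame("scene")[170:300,400:530];cv2.imwrite("pics/c4.png",cv2.resize(f,(600,600),interpolation=cv2.INTER_CUBIC))
E
```

```text
t 6.0 p [482.9 -78.1  46. ] th 17.98 yaw -0.4822 roll -0.02 X -22.5 dN -1.1 xe 13.9 eps 2.8 F [-0.2  0.9 -0.9] w 18.537005207480494
```

View pics/c4.png

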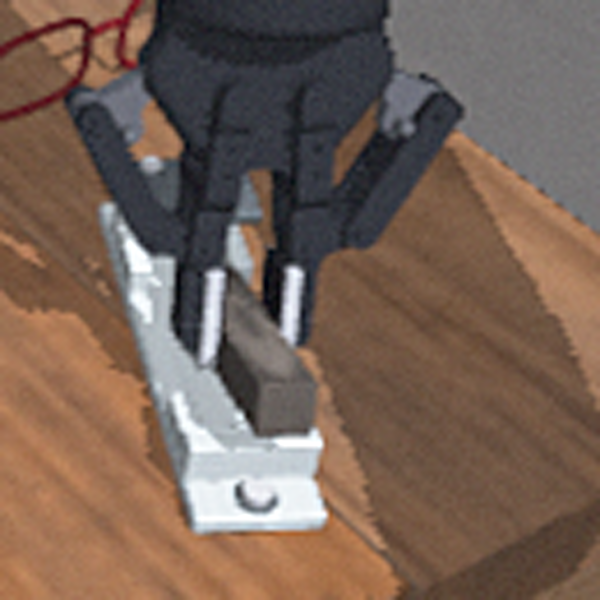

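Rear-end corners (crop): top (258,385), (316,378); bottom (258,437), (312,432). Low wall's outer top edge runs (185,452)-(322,443). The stick looks right of centre, so I'll check against prediction before going in.

```bash
python3 - <<'E'
from h import *
h=np.array([.8867,-.4623,0]);n=np.array([.4623,.8867,0]);z=np.array([0,0,1.])
c=lambda P:((proj("scene",P)-[400,170]+.5)*600/130-.5).round(0).tolist()
O=h*486.8+n*155.1
G=lambda x,y,zz:O+h*x+n*y+z*zz
print("wall outer top",c([G(-66,23,24),G(-66,-23,24)]),"base end",c([G(-84,23,0),G(-84,-23,0)]))
th=np.radians(18);u=-h*np.cos(th)+z*np.sin(th);w=h*np.sin(th)+z*np.cos(th)
p=np.array([482.9,-78.1,46.0])
e=p+u*54.5-w*22.2
print("stick end bot",c([e+10*n,e-10*n]),"top",c([e+20*w+10*n,e+20*w-10*n]))
E
```

```text
wall outer top [[195.0, 447.0], [328.0, 442.0]] base end [[196.0, 534.0], [329.0, 529.0]]
stick end bot [[256.0, 440.0], [315.0, 437.0]] top [[261.0, 385.0], [321.0, 383.0]]
```

Prediction and picture agree to about 1 mm. I'll slide under the lip.

Emit:
send_rows(
  deltas=[
    [[0, 0, 0, 0.02, -0.0085, 0, -1], [0, 0, 0, 0.04, -0.018, 0, -1], [0, 0, 0, 0.06, -0.028, -0.002, -1], [0, 0, 0, 0.08, -0.038, -0.002, -1], [0, 0, 0, 0.101, -0.048, -0.002, -1], [0, 0, 0, 0.101, -0.048, -0.002, -1], [0, 0, 0, 0.101, -0.048, -0.002, -1]],
  ],
)

```text
t: 6.75
position: [507.9, -90.1, 45.3]
orientation: [-0.677, -2.752, -0.107]
contact_force: [0.3, -0.1, -1.2]
gripper_width: 18.3
finger_force: 44.4
```

```bash
python3 st.py
```

```text
t 6.75 p [507.9 -90.1  45.3] th 18.02 yaw -0.4823 roll -0.03 X 5.2 dN -0.2 xe 41.6 eps 2.1 F [ 0.3 -0.1 -1.2] w 18.285430258105613
```

Emit:
send_rows(
  deltas=[
    [[-0.008, -0.015, 0, 0.002, -0.001, -0.009, -1], [-0.016, -0.03, 0, 0.004, -0.002, -0.018, -1], [-0.0231, -0.0443, 0, 0.005, -0.002, -0.027, -1], [-0.0231, -0.0443, 0, 0.005, -0.002, -0.027, -1], [-0.0231, -0.0443, 0, 0.005, -0.002, -0.027, -1]],
  ],
)

```text
t: 7.25
position: [509.0, -90.6, 38.8]
orientation: [-0.713, -2.901, -0.056]
contact_force: [-0.1, -0.2, -0.8]
gripper_width: 19.0
finger_force: 44.3
```

```bash
python3 st.py
```

```text
t 7.25 p [509.  -90.6  38.8] th 9.05 yaw -0.4819 roll -0.03 X 6.5 dN -0.1 xe 47.9 eps 1.7 F [-0.1 -0.2 -0.8] w 18.95890329031125
```

Emit:
send_rows(
  deltas=[
    [[-0.008, -0.015, 0, -0.002, 0.001, -0.01, -1], [-0.016, -0.03, 0, -0.004, 0.002, -0.021, -1], [-0.0232, -0.0446, 0, -0.007, 0.004, -0.033, -1], [-0.0232, -0.0446, 0, -0.007, 0.004, -0.033, -1], [-0.0232, -0.0446, 0, -0.007, 0.004, -0.033, -1]],
  ],
)

```text
t: 7.75
position: [507.8, -89.8, 30.4]
orientation: [-0.751, -3.05, 0.0]
contact_force: [1.0, -0.6, -0.4]
gripper_width: 19.1
finger_force: 44.4
```

```bash
python3 st.py;python3 - <<'E'
from h import *
import cv2
f=arm.grab_frame("scene")[170:300,400:530];cv2.imwrite("pics/c5.png",cv2.resize(f,(600,600),interpolation=cv2.INTER_CUBIC))
E
```

```text
t 7.75 p [507.8 -89.8  30.4] th 0.02 yaw -0.4825 roll -0.01 X 5.0 dN 0.0 xe 50.5 eps 0.2 F [ 1.  -0.6 -0.4] w 19.143142836157573
```

View pics/c5.png

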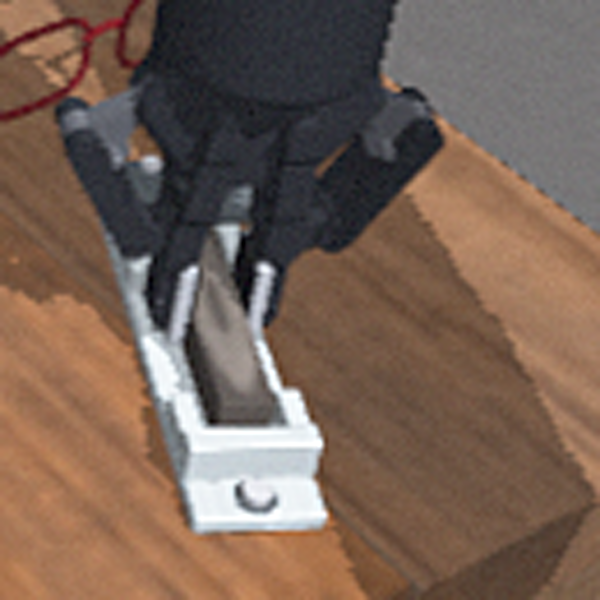

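The stick lies in the pocket, with its rear end at about (240,415) just inside the low wall and its front under the lip. I'll lower a touch to seat it, release and retreat upwards.

Emit:
send_rows(
  deltas=[
    [[0, 0, 0, 0, 0, -0.002, -1], [0, 0, 0, 0, 0, -0.003, -1], [0, 0, 0, 0, 0, -0.003, -1]],
  ],
  squeeze=20,
)

```text
t: 8.1
position: [508.1, -90.0, 30.2]
orientation: [0.751, 3.05, -0.0]
contact_force: [-2.0, 0.3, 6.2]
gripper_width: 19.3
finger_force: 45.3
```

Emit:
send_rows(
  deltas=[
    [[0, 0, 0, 0, 0, 0, -0.3], [0, 0, 0, 0, 0, 0, 0], [0, 0, 0, 0, 0, 0, 0.1], [0, 0, 0, 0, 0, 0, 0.1], [0, 0, 0, 0, 0, 0.06, 0.1], [0, 0, 0, 0, 0, 0.15, 0.1], [0, 0, 0, 0, 0, 0.3, 0.1], [0, 0, 0, 0, 0, 0.5, 0.1], [0, 0, 0, 0, 0, 0.7, 0.1], [0, 0, 0, 0, 0, 0.7, 0.1]],
  ],
)

```text
t: 9.1
position: [511.6, -88.9, 212.2]
orientation: [0.746, 3.037, 0.0]
contact_force: [-0.2, -0.0, 1.0]
gripper_width: 47.2
finger_force: 0.0
```

Emit:
send_rows(
  deltas=[
    [[0, 0, 0, -0.2, -0.2, 0, 0.1], [0, 0, 0, -0.2, -0.4, 0, 0.1], [0, 0, 0, -0.2, -0.6, 0, 0.1], [0, 0, 0, -0.2, -0.8, 0, 0.1], [0, 0, 0, -0.2, -1, 0, 0.1], [0, 0, 0, -0.2, -1, 0, 0.1]],
  ],
)

```text
t: 9.7
position: [455.5, -345.9, 204.5]
orientation: [0.762, 3.047, -0.003]
contact_force: [-0.7, -0.6, -1.2]
gripper_width: 47.1
finger_force: 0.0
```

```bash
python3 - <<'E'
from h import *
import cv2
f=arm.grab_frame("scene")[175:290,400:490];g=arm.grab_frame("top")[225:340,385:475]
cv2.imwrite("pics/c6.png",cv2.resize(np.hstack([f,g]),(792,506),interpolation=cv2.INTER_CUBIC))
E
```

```text
(no output)
```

View pics/c6.png

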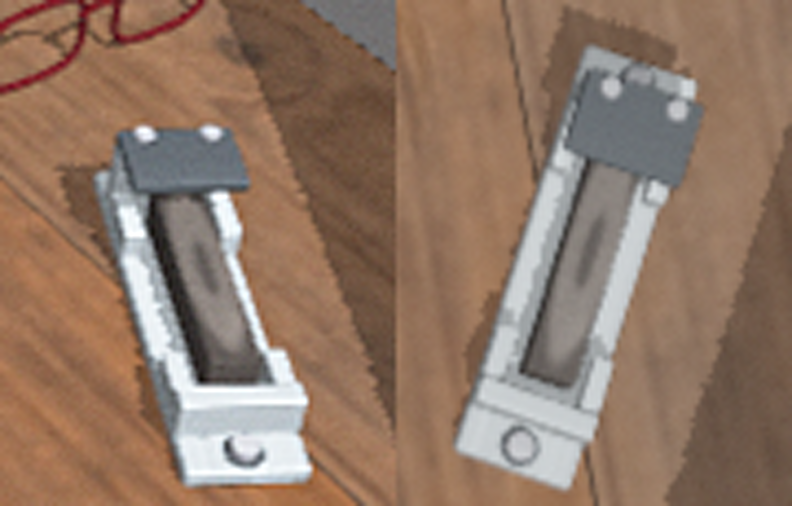

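The stick lies flat in the pocket: the front is under the lip and the rear is inside the low wall (right panel, 550,380). The arm is clear, so I'll hand in.

```bash
python3 -c "
from rig import arm
print(arm.close_job())"
```

```text
the job is handed in; nothing more can be done
None
```

The long stick lies flat in the holder's pocket with one end under the lip. It is released with the arm clear, I never touched the short stick or the chuck key, and the job was handed in at about 10 s of the 42 s allowed.

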